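# Index the mitre arm one hole towards the sander

## Robot

A 7-joint arm with a two-finger parallel gripper is mounted at the origin on the work surface. World frame = base frame: x ahead of the robot, y to its left, z up, the work surface at z = 0. Lengths are in mm, angles in rad, forces in N, time in s.
With the tool pointing down it reaches from about 400 to 850 mm from the base axis. Payload 4.4 kg.
Tool frame: the origin (TCP) lies at the very end of the fingers, on their centre line; the grasp point (between the pads) lies 19 mm behind it; z points along the fingers, y is the line along which they close (so a half turn about z gives the same grasp; the last joint's range is limited). The gripper opens to 94 mm and grips with 3 to 60 N. Pads are 16 mm wide; open, the fingers measure 119 mm over their backs; the gripper's body (75 mm by 177 mm) begins 78 mm behind the grasp point.
Start: joints at [-0.066, 0.628, 0.038, 1.517, -0.027, 0.996, -0.02], TCP at [650.014, 0.028, 205.478] pointing down, gripper open.
Joint ranges: [-3.06, 3.06], [-0.37, 2.12], [-1.25, 1.32], [0.18, 2.47], [-1.1, 4.24], [0.23, 1.98], [-2.94, 2.94]. Speed limits (rad/s): [2.57, 2.57, 3.14, 3.14, 3.14, 3.14, 3.14].

## Interface

Orientations are given as a rotation vector (axis times angle).
In Python, from workcell import read_state, grab_frame, get_calibration, r gives the robot as it stands.
- The arm moves only by the tool step_arm, never from a script. Its argument "motion" is a list that holds one entry, the list of rows, each a list of 7 numbers: the shift along the tool's x, y, z each as a share of 0.05 m, from -1 to 1, then the turn, a rotation vector about the tool's x, y, z each as a share of 0.08 rad, from -1 to 1, then the gripper's target within -1 to 1 (shut at 1, half-way at 0, fully open at -1). A call has 1 to 12 rows; each row shifts and turns the commanded pose from where the row before left it, along the tool's axes as they then stand; what a row does not reach is not made up. A row lasts 1/10 s, in which the tool goes at most 50 mm and 8.59 degrees, less where a joint would pass 70% of its speed; a pose out of reach is approached as far as the arm can. A call with a number of a shift or a turn outside -1 to 1 is refused whole. A call with a gripper value outside its range is refused whole. The fingers move at their own pace and stop on an object; "grip_force" is the grip in N (left out, the last holds). Time passes only in rows, so rows that do not move let the fingers close. It gives the time, the measured TCP pose, the force, the opening and the grip force at its end, in the units of the state.
- read_state(): the state, without advancing time (a new reading comes with each control period).
- grab_frame(name): name is "scene" or "side" or "wrist"; returns the picture (480x640x3 uint8, red, green, blue); there is no depth.
- get_calibration(name): a dict with "camera_matrix" (3x3 intrinsics, pixels), "k1" (the pictures are not rectified: a ray, as slopes to the right and down, at radius r is drawn at 1 + k1 r^2 times it, then the intrinsics apply), "rvec" (rotation vector, rad) and "tvec" (3), from world to camera coordinates, as OpenCV has them. Camera axes: x right, y down, z forward; pixel columns grow to the right and rows downward; lengths in mm; the calibration is good to about 2 mm. A picture is of the moment at which its call begins: read the wrist's pose just before it. get_calibration takes no time and is no camera call; for the wrist camera it gives the pose at the moment of the call.
- r.sign_off(): hands the job in; it is judged then, once.
The state is a dict: "t": time; "qpos": joint angles; "joint_vel": joint speeds; "joint_efforts": joint torques, N m; "position": TCP position; "tcp_rot": TCP orientation; "force": force on the tool from outside, world axes, zero at the start; "wrist_torque": the same for the moment, N m; "grip_width": finger opening in mm; "gripper_force": force on a finger pad.
Only numpy, scipy, OpenCV 4.12 (cv2) and the standard library are available. Lean on these libraries where they do the work, as an engineer would, in place of code of your own. Each camera call takes 0.05 s, during which the arm holds its last target. There are 200 camera calls.

## Task

Set the mitre arm to its next angle: hook a fingertip under the steel pull ring at the near end of the arm, lift the spring index pin out of its hole, swing that end one hole towards the side where the disc sander stands, and let the pin drop fully home in that hole. Work gently and do not pinch the ring, leave the loose things on the bench where they lie, and finish with the hand clear.

Things in the scene. Friction and masses are not known exactly. Their poses are not given: they have to be found in the camera images.
- mitre_arm (a joint): Angle (rad) of the mitre arm: a 156 mm turntable with a wooden fence and a 32 mm wide bar (top at 49 mm) that runs towards the robot and carries the pin. Starts at 0, the middle hole; positive swings the near (ring) end to the robot's left (+y). Five holes, 15 degrees (0.262 rad) apart, about 0.01 rad of play in each. Light friction (1 N at the pin): it stays where left.
- pin (a joint): Lift (m) of the spring index pin: 0 fully home in its hole, 0.028 at its upper stop. The 10 mm round-ended pin is clear of the plate at 0.012; let go between two holes it rides on the plate at about 0.011; over a hole the spring drops it home. Spring force downwards: 4.5 N home, 7.5 N at 0.020.
- ring (a point): Centre of the pull ring's opening, 104 mm up when home, 139 mm from the pivot. Rounded-square loop of 8 mm steel bar fixed to the pin, rising and swinging with it, leaning back 25 degrees; opening 62 mm wide, 44 high. Middle of its top bar: 24 mm above this point and 11 mm further along x. x points level through the ring to the pivot, z up. Below it a barrel, top at 70 mm; free behind for 110 mm.
- pivot (a point): Vertical axis on which the mitre arm turns, at bench height. Frame of the fixed stand: x away from the robot along the arm's 0 position, z up. The stand is a plywood board, 300 x 260 x 18 mm, reaching 200 mm from the pivot towards the robot; on it, under the ring end of the arm, a plate with five index holes (top at 36 mm). Place and yaw vary.
- sander: Disc sander bolted to the bench, 190 by 170 mm, 190 mm high: an upright 150 mm disc with a small table before it. Origin under its middle. It stands left (y > 0) or right (y < 0) of the stand, the toolbox on the other side: this gives the direction of the swing.
- toolbox: Grey steel toolbox, fixed, 204 by 154 mm, 155 mm high with its handle; origin under its middle.
- jar: Loose glass jar with lid, 56 mm wide, 85 mm high, origin under its middle. Leave alone.
- screwdriver: Loose screwdriver, 160 mm long, lying on the bench. Leave alone.
- offcut: Loose wooden offcut, 90 by 45 by 35 mm, origin under its middle. Leave alone.
- sanding_block: Loose cork sanding block, 100 by 55 by 28 mm, origin under its middle. Leave alone.

How it is judged:
By the outcome, as a careful person would: the job done as asked, in the order asked, and still so for the second after the job is handed in, with the robot touching nothing.
It also fails if it takes over 40 s, if anything falls off the work surface, if the arm or the gripper's body presses on something with over 40 N, if the wrist force passes 120 N, or if a joint passes its speed limit or range.

## Working session

There is one attempt and no reset: what is moved stays moved. The work goes in short steps, Python scripts to look and compute and a tool call to move; the robot and the scene stay as the last step left them, time stands still between calls to the robot, and variables do not carry over. Pictures are saved under pics/ and viewed, at most 10 in all, crops included, and the job is handed in when it is done.

Besides the shell and the picture viewer there is one more tool, called after ">>>" as name([rows], argument=value, ...), one row to a line, values as JSON. step_arm: Moves the arm, as the interface text tells. Its arguments: {"type":"object","properties":{"motion":{"type":"array","items":{"type":"array","items":{"type":"array","items":{"type":"number","minimum":-1,"maximum":1}}}},"grip_force":{"type":"number"}},"required":["motion"]}

```bash
mkdir -p pics
cat > h.py <<'E'
import numpy as np, cv2
from workcell import read_state, grab_frame, get_calibration, r
def snap(n,f):
    im=grab_frame(n); cv2.imwrite(f'pics/{f}.png',im[:,:,::-1]); return im
def ray(c,px):
    K=np.array(c["camera_matrix"]);p=(np.array(px,float)-K[:2,2])/[K[0,0],K[1,1]]
    s=p.copy()
    for _ in range(20): s=p/(1+c["k1"]*(s@s))
    R=cv2.Rodrigues(np.array(c["rvec"],float))[0];t=np.array(c["tvec"],float).ravel()
    d=R.T@np.r_[s,1]; return -R.T@t,d/np.linalg.norm(d)
def onplane(c,px,z):
    o,d=ray(c,px); return o+d*(z-o[2])/d[2]
def tri(rays):
    A=0;b=0
    for o,d in rays:
        P=np.eye(3)-np.outer(d,d);A=A+P;b=b+P@o
    x=np.linalg.solve(A,b); return x,[np.linalg.norm((np.eye(3)-np.outer(d,d))@(x-o)) for o,d in rays]
def proj(c,X):
    R=cv2.Rodrigues(np.array(c["rvec"],float))[0];p=R@np.array(X,float)+np.array(c["tvec"],float).ravel()
    s=p[:2]/p[2];s=s*(1+c["k1"]*(s@s));K=np.array(c["camera_matrix"]);return K[:2,:2]@s+K[:2,2]
E
python3 - <<'E'
from h import *
for n in("scene","side","wrist"):
    snap(n,n+"0");c=get_calibration(n);print(n,{k:np.round(np.array(v),3).tolist() for k,v in c.items()}, ray(c,(320,240)))
s=read_state();print(s["t"],s["position"],s["tcp_rot"],s["force"],s["grip_width"])
E
```

```text
scene {'camera_matrix': [[514.28, 0.0, 321.975], [0.0, 514.28, 237.72], [0.0, 0.0, 1.0]], 'k1': -0.152, 'rvec': [2.414, 0.894, -0.261], 'tvec': [-421.182, -234.611, 1726.127]} (array([1062.36857078, -610.59713632, 1307.85919193]), array([-0.35661051,  0.42135783, -0.83383843]))
side {'camera_matrix': [[521.571, 0.0, 311.046], [0.0, 521.571, 234.839], [0.0, 0.0, 1.0]], 'k1': 0.054, 'rvec': [2.248, -0.454, 0.2], 'tvec': [-513.246, 217.27, 1290.977]} (array([ 157.11565316, -968.81858897, 1006.95394803]), array([ 0.30149328,  0.68570217, -0.6625061 ]))
wrist {'camera_matrix': [[385.105, 0.0, 323.617], [0.0, 385.105, 234.047], [0.0, 0.0, 1.0]], 'k1': -0.051, 'rvec': [-2.88, 0.0, 0.003], 'tvec': [-648.872, -26.389, 392.684]} (array([649.80733705,  75.71188823, 384.64327088]), array([-0.01176799, -0.27343758, -0.96181776]))
0.15 [6.49507121e+02 4.61300565e-02 2.04785293e+02] [-2.22072398e+00 -2.22070530e+00  1.56414112e-03] [-0.5764419   0.47810283 -0.42793021] 94.2084938350081
```

View pics/scene0.png

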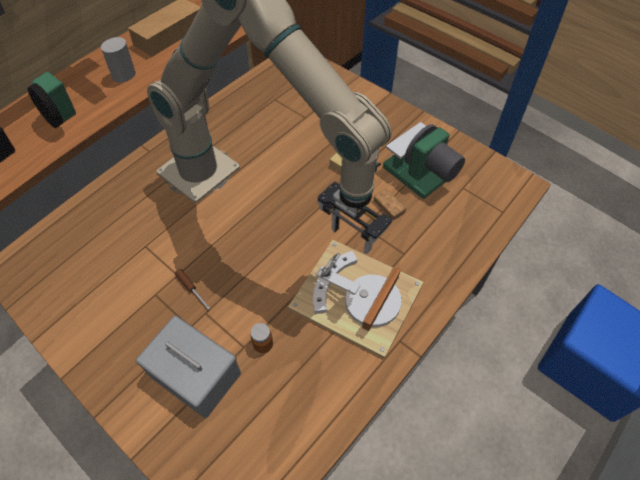

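View pics/side0.png

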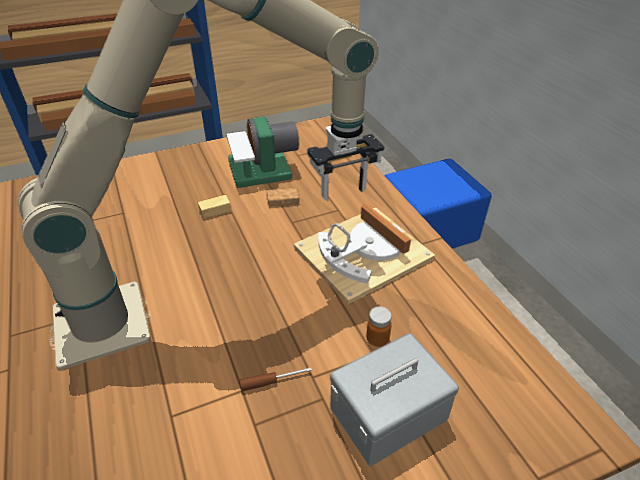

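View pics/wrist0.png

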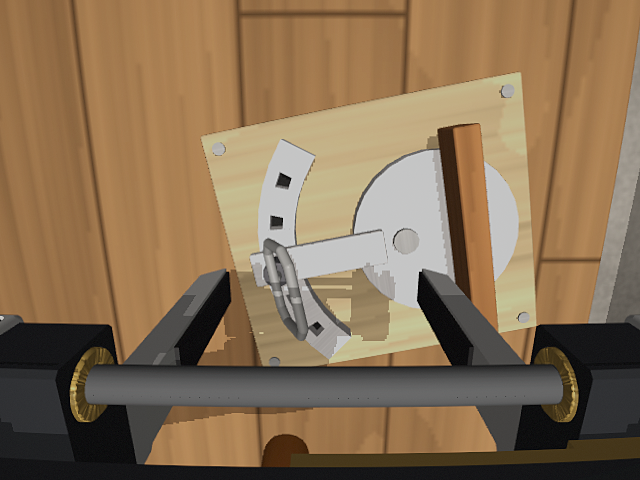

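The wrist picture shows the stand with screw heads at about (219,149), (507,91), (523,317) and (275,361). The turntable centre is near (405,240), the ring near (285,290), and holes are at (276,222), (284,181) and (316,328). In the scene and side pictures the green sander is on the +y side and the toolbox on the −y side, so the ring end swings to +y, towards hole (276,222).

Run:
```python
from h import *
c=get_calibration("wrist")
sc=[(219,149),(507,91),(523,317),(275,361)]
P=np.array([onplane(c,p,21) for p in sc]);print(P.round(0))
v=((P[1]-P[0])+(P[2]-P[3]))[:2];yaw=np.arctan2(v[1],v[0]);ctr=P.mean(0)[:2]
print("yaw",np.degrees(yaw),"ctr",ctr, "sides",[np.linalg.norm(P[i]-P[i-1]).round(0) for i in range(4)])
e=np.array([np.cos(yaw),np.sin(yaw)]);n=np.array([-e[1],e[0]])
print("pivot from screws",ctr+50*e,"pivot knob z49:",onplane(c,(405,240),50),onplane(c,(405,240),60))
C=[onplane(c,p,18)[:2] for p in [(202,136),(521,72),(536,331)]]
print("pivot from corners",(C[0]+C[2])/2+50*e,[np.linalg.norm(C[0]-C[1]),np.linalg.norm(C[1]-C[2])])
for h in [(276,222),(284,181),(316,328)]:print("hole",onplane(c,h,36))
piv=(C[0]+C[2])/2+50*e
S=lambda x,y,z:np.r_[piv+x*e+y*n,z]
out=[]
for k,(n_,cr) in enumerate({"wrist":(200,120,260,250),"scene":(280,230,160,120),"side":(290,190,150,110)}.items()):
    im=cv2.imread(f"pics/{n_}0.png");cc=get_calibration(n_)
    x0,y0,w,h=cr;sf=390/w
    I=cv2.resize(im[y0:y0+h,x0:x0+w],None,fx=sf,fy=sf,interpolation=cv2.INTER_CUBIC)
    for X,col in [(S(-139,0,104),(0,0,255)),(S(-128,0,128),(0,255,0)),(S(-139,31,104),(255,0,255)),(S(-139,-31,104),(255,255,0)),(S(0,0,49),(255,0,0))]:
        u=(proj(cc,X)-[x0,y0]+.5)*sf;cv2.circle(I,tuple(int(a) for a in u),3,col,-1)
    out.append(I)
W=np.zeros((600,800,3),np.uint8)
W[:out[0].shape[0],:390]=out[0][:600];W[:out[1].shape[0],400:790]=out[1];h=out[2].shape[0];W[300:300+h,400:790]=out[2]
cv2.imwrite("pics/ov.png",W)
```

```text
[[ 552.   60.   21.]
 [ 815.  112.   21.]
 [ 859. -112.   21.]
 [ 596. -164.   21.]]
yaw 11.140162563054348 ctr [705.49191055 -25.81880125] sides [np.float64(228.0), np.float64(268.0), np.float64(229.0), np.float64(268.0)]
pivot from screws [754.5497841 -16.1583125] pivot knob z49: [722.62582166 -19.42529644  50.        ] [720.44981841 -16.58235313  60.        ]
pivot from corners [755.80982524 -19.60401995] [np.float64(297.2043534349455), np.float64(264.63509373177413)]
hole [604.64902122  -6.00625389  36.        ]
hole [613.10415837  32.11062499  36.        ]
hole [ 641.23641292 -115.45178313   36.        ]
```

View pics/ov.png

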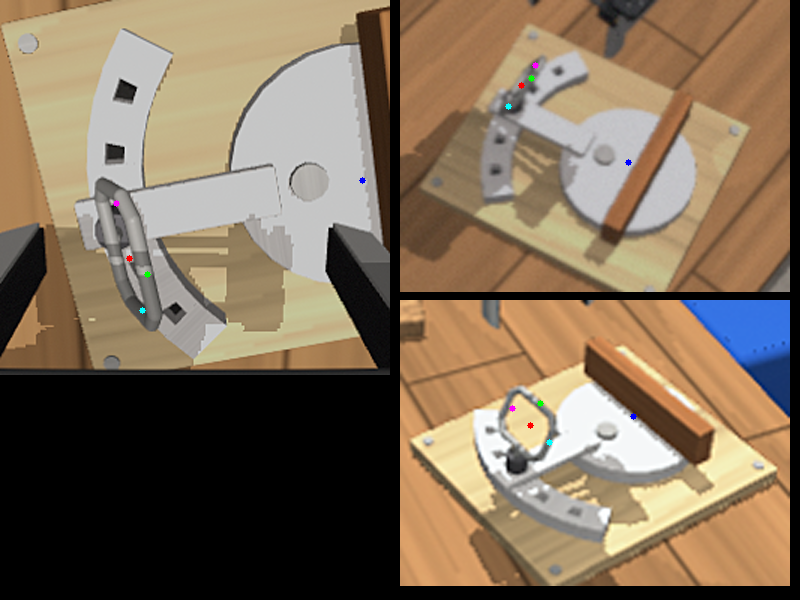

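The overlay puts the predicted ring centre (red) in the middle of the loop in the side and wrist views. The disc centre and hole radii (about 150 mm) agree with pivot ≈ (755,-18.5) and yaw ≈ 11°. The round knob is not the pivot. First I raise, close the fingers and turn the tool.

>>> step_arm([
  [[0,0,-0.1,0,0,1,1],[0,0,-0.1,0,0,1,1],[0,0,-0.1,0,0,1,1],[0,0,-0.1,0,0,1,1],[0,0,-0.1,0,0,1,1],[0,0,-0.1,0,0,1,1],[0,0,-0.1,0,0,1,1],[0,0,-0.1,0,0,1,1],[0,0,-0.1,0,0,1,1],[0,0,0,0,0,1,1],[0,0,0,0,0,1,1],[0,0,0,0,0,1,1]],
], grip_force=5)

```text
t: 1.35
position: [649.7, 0.1, 250.1]
tcp_rot: [-2.997, -0.94, 0.001]
force: [-0.2, -0.4, -0.3]
grip_width: 1.8
gripper_force: 0.0
```

>>> step_arm([
  [[0,0,0,0,0,1,1],[0,0,0,0,0,1,1],[0,0,0,0,0,1,1],[0,0,0,0,0,1,1],[0,0,0,0,0,1,1],[-0.4,0.1,0,0,0,0.2,1],[-0.4,0.1,0,0,0,0,1],[-0.4,0.1,0,0,0,0,1],[-0.4,0.1,0,0,0,0,1],[-0.4,0.1,0,0,0,0,1],[0,0,0,0,0,0,1]],
])

```text
t: 2.45
position: [554.5, -45.7, 250.6]
tcp_rot: [-3.127, -0.301, 0.003]
force: [0.7, -0.2, -0.3]
grip_width: 0.7
gripper_force: 0.0
```

```bash
cat >> h.py <<'E'
from scipy.spatial.transform import Rotation as Ro
PIV=np.array([755.,-18.5]);YAW=np.radians(11.1)
def goal(back,lat,z,p,yaw=YAW,armyaw=None):
    """TCP 'back' mm before ring centre along tool axis, lat mm to +y, ring height z, pitch p deg"""
    ay=yaw if armyaw is None else armyaw
    ring=np.r_[PIV-139*np.array([np.cos(ay),np.sin(ay)]),z]
    ring+=lat*np.array([-np.sin(ay),np.cos(ay),0])
    e=np.array([np.cos(yaw),np.sin(yaw),0]);k=np.array([0,0,1.]);q=np.radians(p)
    d=np.cos(q)*e-np.sin(q)*k; x=np.sin(q)*e+np.cos(q)*k
    return ring-back*d, np.c_[x,np.cross(d,x),d]
def togo(pos,R):
    s=read_state();T=Ro.from_rotvec(s["tcp_rot"]).as_matrix()
    print("t",s["t"],"pos",np.round(s["position"],1),"F",np.round(s["force"],1),"gw",round(s["grip_width"],1))
    print("q",np.round(s["qpos"],2))
    print("tool axes",T.round(2).tolist())
    print("shift(tool)/50",(T.T@(pos-np.array(s["position"]))/50).round(2),"turn/.08",(Ro.from_matrix(T.T@R).as_rotvec()/.08).round(2))
E
python3 -c "
from h import *
togo(*goal(120,8,104,35))"
```

```text
t 2.45 pos [554.5 -45.7 250.6] F [ 0.7 -0.2 -0.3] gw 0.7
q [-0.26  0.47  0.44  1.73 -0.23  0.99 -1.11]
tool axes [[0.98, 0.19, -0.0], [0.19, -0.98, -0.0], [-0.0, -0.0, -1.0]]
shift(tool)/50 [-0.7   0.08  1.56] turn/.08 [ 1.000e-02  1.202e+01 -2.000e-02]
```

>>> step_arm([
  [[0,0,0,0,1,0,1],[0,0,0,0,1,0,1],[0,0,0,0,1,0,1],[0,0,0,0,1,0,1],[0,0,0,0,1,0,1],[0,0,0,0,1,0,1],[0,0,0,0,1,0,1],[0,0,0,0,1,0,1],[0,0,0,0,1,0,1],[0,0,0,0,1,0,1],[0,0,0,0,1,0,1],[0,0,0,0,1,0,1]],
])

```text
t: 3.65
position: [567.3, -62.3, 322.0]
tcp_rot: [-2.804, -0.3, -1.058]
force: [0.1, 0.3, -0.3]
grip_width: 0.5
gripper_force: 0.0
```

```bash
python3 -c "
from h import *
togo(*goal(120,8,104,35))"
```

```text
t 3.65 pos [567.3 -62.3 322. ] F [ 0.1  0.3 -0.3] gw 0.5
q [ 0.9   0.22 -0.71  2.22 -1.1   0.23 -0.09]
tool axes [[0.73, 0.23, 0.64], [0.14, -0.97, 0.19], [0.66, -0.05, -0.75]]
shift(tool)/50 [-2.65 -0.18  1.65] turn/.08 [-0.78  2.91 -0.15]
```

```bash
cat >> h.py <<'E'
from scipy.optimize import least_squares
LO=np.array([-3.06,-.37,-1.25,.18,-1.1,.23,-2.94]);HI=np.array([3.06,2.12,1.32,2.47,4.24,1.98,2.94])
def fk(q,L):
    h,a,b,c=L[:4]
    R=Ro.from_euler("Z",q[0]);p=np.array([0,0,h])
    R=R*Ro.from_euler("YZ",[q[1],q[2]]);p=p+R.apply([0,0,a])
    R=R*Ro.from_euler("YZ",[q[3],q[4]]);p=p+R.apply([0,0,b])
    R=R*Ro.from_euler("YZ",[q[5],q[6]]);p=p+R.apply([0,0,c])
    return p,R
E
python3 - <<'E'
from h import *
s=read_state()
D=[([-0.066,.628,.038,1.517,-.027,.996,-.02],[650.014,.028,205.478]),([-.26,.47,.44,1.73,-.23,.99,-1.11],[554.5,-45.7,250.6]),(s["qpos"],s["position"])]
f=lambda L:np.concatenate([fk(q,L)[0]-p for q,p in D])
o=least_squares(f,[350,400,400,250]);L=o.x;print(L.round(1),o.fun.round(1))
R=fk(s["qpos"],L)[1];T=Ro.from_rotvec(s["tcp_rot"]);print("rot off",(R.inv()*T).as_rotvec().round(3))
off=R.inv()*T
np.save("L.npy",np.r_[L,off.as_rotvec()])
rng=np.random.default_rng(0)
for p in(30,40,50,60,70):
  for back in(120,-25):
    pos,G=goal(back,8,108,p);G=Ro.from_matrix(G);best={}
    for _ in range(60):
        def g(q):
            P,R=fk(q,L);return np.r_[(P-pos)/1000,((R*off).inv()*G).as_rotvec()*.3,1e-4*(q-[0,.6,0,1.5,q[4],1,0])]
        r_=least_squares(g,rng.uniform(LO,HI),bounds=(LO-1e-9,HI+1e-9));e=np.linalg.norm(r_.fun[:3])*1000+np.linalg.norm(r_.fun[3:6])*1000
        k=round(r_.x[4]/1.5)
        if k not in best or e<best[k][0]:best[k]=(e,r_.x)
    print(p,back,*[f"\n   {k}: {v[0]:.1f} {v[1].round(2)}" for k,v in sorted(best.items()) if v[0]<8])
E
```

```text
[328.5 591.2 342.4 425.6] [-15.4 -29.1 -10.1 -17.8  53.4  -7.6  21.5  96.2  17.7]
rot off [ 0.313 -0.313 -1.829]
30 120
30 -25
40 120
40 -25
50 120
50 -25 
   3: 1.2 [-0.08  0.84  0.52  2.47  4.    1.06  1.15]
60 120 
   1: 5.9 [ 0.91  0.64 -1.25  2.32  1.58  0.36 -2.94]
60 -25 
   3: 0.0 [0.02 0.72 0.3  2.29 4.24 0.66 0.83]
70 120 
   -1: 0.0 [-0.01  0.42  0.31  2.08 -0.99  0.64 -0.34]
70 -25 
   -1: 7.5 [ 0.35  0.7  -0.26  2.08 -1.1   0.23 -0.17] 
   1: 0.0 [ 0.66  0.83 -0.83  2.1   1.31  0.23 -2.56]
```

Run:
```python
from h import *
import itertools
s=read_state()
D=[([-0.066,.628,.038,1.517,-.027,.996,-.02],[650.014,.028,205.478],[-2.2207,-2.2207,.0016]),([-.26,.47,.44,1.73,-.23,.99,-1.11],[554.5,-45.7,250.6],[-3.127,-.301,.003]),(s["qpos"],s["position"],s["tcp_rot"])]
res=[]
for sg in itertools.product([1,-1],repeat=7):
    if sg[1]<0: continue
    sg=np.array(sg)
    Rs=[fk(sg*np.array(q),[0]*4)[1].inv()*Ro.from_rotvec(t) for q,p,t in D]
    err=max((Rs[0].inv()*x).magnitude() for x in Rs)
    f=lambda L:np.concatenate([fk(sg*np.array(q),L)[0]-p for q,p,_ in D])
    o=least_squares(f,[350,400,400,250])
    res.append((err,np.abs(o.fun).max(),sg.tolist(),o.x.round(1),Rs[2].as_rotvec().round(3)))
res.sort(key=lambda x:x[0]);print(*res[:5],sep="\n")
```

```text
(0.005290045229178696, np.float64(27.676706069867215), [-1, 1, -1, 1, -1, 1, -1], array([338.7, 529.5, 403.8, 336.2]), array([-0.   , -0.   ,  1.571]))
(0.5785683078349327, np.float64(154.64395475565885), [1, 1, 1, 1, -1, 1, -1], array([310.2, 357.8, 532.8,  52.8]), array([-0.122,  0.025,  2.059]))
(1.3466122943427177, np.float64(216.83170849776627), [-1, 1, -1, -1, 1, 1, 1], array([  67.9,  190.9, -605.9,  209.7]), array([ 1.796,  1.31 , -1.513]))
(1.3484234828555324, np.float64(190.51423200138896), [-1, 1, -1, -1, 1, -1, -1], array([ -69.4,  163.4, -159.8, -418.7]), array([ 1.643,  1.385, -2.118]))
(1.3906948233668623, np.float64(203.2724465868776), [1, 1, 1, -1, 1, 1, 1], array([ 445.5, -337.3, -966.2,  494.7]), array([ 1.978,  0.849, -1.128]))
```

```bash
cat >> h.py <<'E'
import json,os
SG=np.array([-1,1,-1,1,-1,1,-1]);OFF=Ro.from_rotvec([0,0,np.pi/2])
def fk(q,L):
    q=SG*np.asarray(q);v=np.asarray(L);h=v[0];a=[v[4],v[8],v[1]];b=[v[5],v[9],v[2]];c=[v[6],v[10],v[3]]
    R=Ro.from_euler("Z",q[0]);p=np.array([0,0,h])+R.apply([v[7],v[11],0])
    R=R*Ro.from_euler("YZ",[q[1],q[2]]);p=p+R.apply(a)
    R=R*Ro.from_euler("YZ",[q[3],q[4]]);p=p+R.apply(b)
    R=R*Ro.from_euler("Y",[q[5]]) if 0 else R*Ro.from_euler("Y",q[5]);p=p+R.apply(c)
    return p,R*Ro.from_euler("Z",q[6])*OFF
D0=[[[-0.066,.628,.038,1.517,-.027,.996,-.02],[650.014,.028,205.478]],[[-.26,.47,.44,1.73,-.23,.99,-1.11],[554.5,-45.7,250.6]]]
def log():
    D=json.load(open("D.json")) if os.path.exists("D.json") else D0
    s=read_state();x=[list(map(float,s["qpos"])),list(map(float,s["position"]))]
    if x not in D:D.append(x)
    json.dump(D,open("D.json","w"));return D
def fit(show=True):
    D=log();L0=np.array([340,450,450,300]+[0]*8.__int__(),float)
    f=lambda L:np.concatenate([np.concatenate([fk(q,L)[0]-p for q,p in D]),.03*L[4:],.002*(L[:4]-L0[:4])])
    o=least_squares(f,L0);n=3*len(D)
    if show:print("L",o.x.round(1),"res",np.abs(o.fun[:n]).max().round(1))
    np.save("L.npy",o.x);return o.x
E
python3 -c "
from h import *
fit()"
```

```text
Traceback (most recent call last):
  File "h.py", line 62
    D=log();L0=np.array([340,450,450,300]+[0]*8.__int__(),float)
                                               ^
SyntaxError: invalid decimal literal
```

```bash
sed -i 's/8.__int__()/8/; s/R\*Ro.from_euler("Y",\[q\[5\]\]) if 0 else //' h.py
python3 -c "
from h import *
fit()"
```

```text
L [ 3.480e+02  5.561e+02  3.703e+02  3.932e+02 -2.400e+00 -1.000e-01
 -7.800e+00  5.500e+00 -5.600e+00 -5.000e+00 -5.000e+00 -1.300e+01] res 0.0
```

>>> step_arm([
  [[-0.5,0,0,0,-0.5,0,1],[-0.5,0,0,0,-0.5,0,1],[-0.5,0,0,0,-0.5,0,1],[0,0,0,0,0,0,1]],
])

```text
t: 4.05
position: [508.4, -73.7, 272.4]
tcp_rot: [-2.875, -0.309, -0.885]
force: [0.4, 0.1, 1.3]
grip_width: 0.5
gripper_force: 0.0
```

```bash
python3 -c "
from h import *
fit();togo(*goal(120,8,104,55))"
```

```text
L [348.  555.8 375.4 390.1  -5.3   2.2  -7.1   5.7  -9.   -3.4  -3.4 -12.8] res 0.1
t 4.05 pos [508.4 -73.7 272.4] F [0.4 0.1 1.3] gw 0.5
q [ 0.82  0.21 -0.57  2.3  -0.96  0.26 -0.18]
tool axes [[0.81, 0.23, 0.54], [0.16, -0.97, 0.17], [0.57, -0.05, -0.82]]
shift(tool)/50 [-0.05 -0.19  1.68] turn/.08 [-0.79  0.11  0.01]
```

```bash
cat >> h.py <<'E'
def ik(pos,G,q0,L,w=1e-3):
    G=Ro.from_matrix(G)
    def g(q):
        P,R=fk(q,L);return np.r_[(P-pos)/1000,(R.inv()*G).as_rotvec()*.3,w*(q-q0)]
    o=least_squares(g,np.clip(q0,LO+1e-3,HI-1e-3),bounds=(LO,HI));return np.linalg.norm(o.fun[:3])*1000,np.degrees(np.linalg.norm(o.fun[3:6])/.3),o.x
E
python3 - <<'E'
from h import *
L=np.load("L.npy");rng=np.random.default_rng(0)
for p in(25,35,45,55,65):
  for back in(120,-25):
    best={}
    for _ in range(50):
        a,b,x=ik(*goal(back,8,108,p),rng.uniform(LO,HI),L,1e-5)
        k=round(x[4]/1.5);e=a+b
        if e<2 and (k not in best or np.min([x-LO,HI-x])>np.min([best[k][1]-LO,HI-best[k][1]])):best[k]=(e,x)
    print(p,back,*[f"\n   {k}: {v[0]:.1f} {v[1].round(2)}" for k,v in sorted(best.items())])
E
```

```text
25 120
25 -25
35 120
35 -25
45 120
45 -25 
   2: 0.0 [ 0.59  0.87 -0.61  2.39  3.02  0.75  2.23] 
   3: 0.0 [-0.32  0.97  0.83  2.41  3.93  1.21  0.96]
55 120 
   1: 0.0 [ 0.89  0.51 -0.95  2.37  2.17  0.26  2.93] 
   2: 0.0 [ 0.86  0.49 -0.88  2.37  2.27  0.23  2.83] 
   3: 0.0 [ 0.26  0.35 -0.06  2.36  4.13  0.25  0.94]
55 -25 
   2: 0.0 [ 0.61  0.81 -0.71  2.27  2.56  0.48  2.6 ] 
   3: 0.0 [-0.05  0.71  0.29  2.27  3.88  0.55  1.11]
65 120 
   -1: 0.0 [-0.14  0.36  0.36  2.16 -0.9   0.35 -0.4 ] 
   0: 0.0 [ 0.    0.35  0.15  2.16 -0.72  0.29 -0.58] 
   1: 0.0 [ 0.82  0.5  -0.98  2.16  0.99  0.4  -2.26]
65 -25 
   1: 0.0 [ 0.74  0.93 -1.07  2.13  1.71  0.66 -2.85]
```

```bash
cat > search.py <<'E'
from h import *
L=np.load("L.npy");rng=np.random.default_rng(1);s=read_state();qc=np.array(s["qpos"])
a15=YAW-np.radians(15)
def rg(g,roll):return g[0],g[1]@Ro.from_euler("z",roll).as_matrix()
mar=lambda x:np.min([x-LO,HI-x])
for dl in(-55,-40,-25,25,40,55):
  for p in(25,35,45):
    best=None;y=YAW+np.radians(dl)
    for k in range(16):
        roll=[0,np.pi][k%2]
        a,b,x=ik(*rg(goal(-25,0,110,p,y,YAW),roll),rng.uniform(LO,HI),L,1e-3)
        if a+b>6:continue
        ok=[ik(*rg(goal(*t),roll),x,L,1e-3) for t in[(110,0,110,p,y,YAW),(-25,0,130,p,y,a15),(110,0,110,p,y,a15)]]
        if max(o[0]+o[1] for o in ok)>6:continue
        m=min(mar(v) for v in [x]+[o[2] for o in ok])
        if best is None or m>best[0]:best=(m,roll,x,ok[0][2])
    if best:print(dl,p,round(best[0],2),round(best[1]),best[2].round(2),best[3].round(2),flush=True)
E
timeout 300 python3 search.py
```

```text
-55 25 0.12 0 [-0.09  1.13 -0.62  2.27  1.93  1.71  1.63] [-0.32  1.03 -0.75  2.35  1.59  1.76  1.5 ]
-55 35 0.14 3 [ 0.1   1.08 -0.84  2.25  1.91  1.63 -1.3 ] [-0.09  0.92 -0.97  2.33  1.58  1.68 -1.4 ]
-55 45 0.21 3 [ 0.19  0.96 -0.85  2.2   1.83  1.37 -1.14] [ 0.08  0.76 -0.99  2.26  1.53  1.4  -1.13]
-40 45 0.01 3 [ 0.4   1.08 -1.08  2.34  2.06  1.49 -0.94] [ 0.3   0.82 -1.23  2.46  1.73  1.47 -1.05]
25 25 0.0 3 [ 0.74  1.04 -0.28  2.23  4.24  0.96 -1.34] [ 1.46  1.2  -1.04  2.3   4.24  0.23 -1.11]
25 35 0.0 3 [ 1.1   1.19 -1.    2.21  3.24  0.3  -0.32] [ 1.32  0.93 -0.96  2.3   4.24  0.23 -1.34]
40 25 0.0 0 [ 1.17  1.3  -1.    2.   -0.96  0.23  1.01] [ 1.33  1.09 -0.85  2.   -0.81  0.56  0.87]
40 35 0.0 0 [ 1.03  1.1  -0.85  2.01 -1.1   0.25  0.99] [ 1.17  0.87 -0.7   2.01 -0.9   0.58  0.81]
40 45 0.0 3 [ 1.08  1.15 -1.12  2.03  1.    0.23  1.99] [ 1.32  1.   -1.25  2.01  0.41  0.44  2.54]
55 25 0.19 0 [ 1.13  1.33 -1.02  1.78 -0.24  0.56  0.4 ] [ 1.3   1.23 -1.02  1.69 -0.22  0.84  0.38]
55 35 0.0 0 [ 0.66  0.96 -0.22  1.81 -1.1   0.9   1.04] [ 0.79  0.85 -0.14  1.73 -0.93  1.13  0.93]
55 45 0.2 3 [ 0.85  0.97 -0.68  1.83 -0.49  0.53 -2.7 ] [ 1.    0.81 -0.66  1.75 -0.45  0.82 -2.74]
```

```bash
cat > search2.py <<'E'
from h import *
L=np.load("L.npy");rng=np.random.default_rng(1)
a15=YAW-np.radians(15);d=np.radians
c=get_calibration("side");print("jar lid",onplane(c,(379,313),85).round(),"toolbox top corners",[onplane(c,p,125).round() for p in[(331,381),(411,338),(458,380),(371,432)]])
mar=lambda x:np.min([x-LO,HI-x])
seeds=[[.8,.9,-.3,1.9,-1,.5,.9],[1,.9,-.7,2,-.6,.4,.6],[.85,.3,-.5,2.2,-.9,.4,0]]
for name,ay,z in(("start",YAW,106),("end",a15,106)):
  for Y in(25,35,45,50,55,60):
    row=[]
    for p in(30,40,50,60):
      b=-9
      for roll in(-25,0,25):
        for sd in seeds:
          # maximise margin: pull toward mid-range
          g=goal(-20,0,z,p,d(Y),ay);G=g[1]@Ro.from_euler("z",d(roll)).as_matrix()
          e1,e2,x=ik(g[0],G,np.array(sd),L,3e-3)
          if e1+e2>8:continue
          e1,e2,x=ik(g[0],G,x,L,1e-4)
          g2=goal(90,0,z,p,d(Y),ay);f1,f2,x2=ik(g2[0],G,x,L,1e-3)
          if e1+e2+f1+f2>4:continue
          m=min(mar(x),mar(x2))
          if m>b:b=m;bb=(roll,x.round(2))
      row.append(f"p{p}:{b:.2f}"+(f" r{bb[0]} {bb[1].tolist()}" if b>-1 else ""))
    print(name,Y,*row,sep="\n   ")
E
timeout 500 python3 search2.py
```

```text
jar lid [ 601. -299.   85.] toolbox top corners [array([ 413., -444.,  125.]), array([ 610., -414.,  125.]), array([ 641., -536.,  125.]), array([ 436., -566.,  125.])]
start
   25
   p30:-9.00
   p40:-9.00
   p50:-9.00
   p60:-9.00
start
   35
   p30:-9.00
   p40:-9.00
   p50:-9.00
   p60:-9.00
start
   45
   p30:-9.00
   p40:-9.00
   p50:-9.00
   p60:0.07 r-25 [0.49, 0.73, -0.31, 2.0, -0.97, 0.3, 0.85]
start
   50
   p30:0.00 r25 [1.12, 1.2, -0.93, 2.02, -1.1, 0.23, 0.63]
   p40:0.00 r25 [0.97, 1.02, -0.8, 2.02, -1.1, 0.23, 0.48]
   p50:0.06 r-25 [0.76, 0.85, -0.57, 2.0, -1.03, 0.29, 1.13]
   p60:0.15 r-25 [0.48, 0.74, -0.27, 1.96, -0.89, 0.38, 0.85]
start
   55
   p30:0.14 r25 [1.07, 1.16, -0.84, 1.96, -0.94, 0.37, 0.5]
   p40:0.12 r25 [0.93, 1.0, -0.73, 1.96, -0.92, 0.35, 0.34]
   p50:0.15 r-25 [0.71, 0.84, -0.48, 1.95, -0.95, 0.41, 1.11]
   p60:0.22 r-25 [0.47, 0.75, -0.25, 1.92, -0.82, 0.45, 0.86]
start
   60
   p30:0.27 r25 [1.02, 1.13, -0.76, 1.88, -0.83, 0.51, 0.41]
   p40:0.25 r25 [0.88, 0.98, -0.63, 1.9, -0.85, 0.49, 0.32]
   p50:0.25 r25 [0.72, 0.86, -0.49, 1.9, -0.78, 0.
[... 270 characters left out ...]
.73, -0.36, 2.03, -1.03, 0.23, 0.85]
end
   50
   p30:-9.00
   p40:-9.00
   p50:0.00 r25 [0.72, 0.85, -0.61, 2.03, -1.1, 0.23, 0.28]
   p60:0.09 r-25 [0.44, 0.73, -0.31, 1.99, -0.94, 0.32, 0.85]
end
   55
   p30:0.00 r-25 [1.07, 1.21, -0.94, 2.01, -0.97, 0.23, 1.4]
   p40:0.02 r-25 [0.91, 1.02, -0.79, 2.01, -1.02, 0.25, 1.3]
   p50:0.09 r-25 [0.69, 0.85, -0.55, 2.0, -1.0, 0.32, 1.12]
   p60:0.17 r-25 [0.43, 0.74, -0.28, 1.96, -0.86, 0.4, 0.86]
end
   60
   p30:0.18 r25 [0.99, 1.14, -0.8, 1.94, -0.92, 0.43, 0.49]
   p40:0.16 r25 [0.87, 0.99, -0.7, 1.95, -0.89, 0.39, 0.33]
   p50:0.19 r-25 [0.65, 0.84, -0.47, 1.94, -0.91, 0.44, 1.1]
   p60:0.24 r-25 [0.42, 0.75, -0.26, 1.91, -0.79, 0.47, 0.87]
```

```bash
cat >> h.py <<'E'
P_,Y_,ROLL=45,np.radians(58),np.radians(40)
NR=lambda ay:np.array([np.cos(ay)*np.cos(np.radians(25)),np.sin(ay)*np.cos(np.radians(25)),-np.sin(np.radians(25))])
def gl(back,lat,up,lift=0,ang=0):
    """axis crosses ring plane at (lat,up); TCP 'back' mm before that; arm turned ang deg (+ = ring to +y)"""
    ay=YAW-np.radians(ang);p,R=goal(0,lat,104+lift,P_,Y_,ay)
    u=np.array([np.cos(ay)*np.sin(np.radians(25)),np.sin(ay)*np.sin(np.radians(25)),np.cos(np.radians(25))])
    return p+up*u-back*R[:,2],R@Ro.from_euler("z",ROLL).as_matrix()
E
python3 - <<'E'
from h import *
L=fit();q=np.array(read_state()["qpos"])
pos,R=gl(110,5,2);togo(pos,R)
s=read_state();T=Ro.from_rotvec(s["tcp_rot"]);rv=(T.inv()*Ro.from_matrix(R)).as_rotvec();p0=np.array(s["position"])
for f in(.33,.66,1):
    a,b,q=ik(p0,(T*Ro.from_rotvec(f*rv)).as_matrix(),q,L);print(f,round(a,1),round(b,1),q.round(2))
for g in[gl(110,5,2),gl(-20,5,2),gl(-20,5,2,20),gl(-20,5,2,20,15),gl(110,5,2,0,15)]:
    a,b,q=ik(*g,q,L);print(g[0].round(),round(a,1),round(b,1),q.round(2),np.min([q-LO,HI-q]).round(2))
E
```

```text
L [348.  555.8 375.4 390.1  -5.3   2.2  -7.1   5.7  -9.   -3.4  -3.4 -12.8] res 0.1
t 4.05 pos [508.4 -73.7 272.4] F [0.4 0.1 1.3] gw 0.5
q [ 0.82  0.21 -0.57  2.3  -0.96  0.26 -0.18]
tool axes [[0.81, 0.23, 0.54], [0.16, -0.97, 0.17], [0.57, -0.05, -0.82]]
shift(tool)/50 [0.   1.04 2.1 ] turn/.08 [ 5.99 -0.18  0.65]
0.33 0.0 0.0 [ 0.92  0.29 -0.55  2.21 -0.9   0.47 -0.14]
0.66 0.0 0.0 [ 0.97  0.38 -0.53  2.12 -0.84  0.66 -0.13]
1 0.0 0.0 [ 1.    0.49 -0.52  2.02 -0.78  0.84 -0.14]
[ 577. -106.  184.] 0.0 0.0 [ 0.92  0.72 -0.48  1.9  -0.76  0.72 -0.1 ] 0.34
[626. -28.  92.] 0.0 0.0 [ 0.81  0.92 -0.59  1.93 -0.87  0.43 -0.  ] 0.2
[626. -28. 112.] 0.0 0.0 [ 0.8   0.87 -0.58  1.93 -0.86  0.46 -0.04] 0.23
[625.   8. 112.] 0.0 0.0 [ 0.78  0.88 -0.63  1.97 -0.92  0.38 -0.02] 0.15
[576. -70. 184.] 0.0 0.0 [ 0.91  0.71 -0.54  1.96 -0.79  0.64 -0.1 ] 0.31
```

>>> step_arm([
  [[0,0,0,1,0,0.1,1],[0,0,0,1,0,0.1,1],[0,0,0,1,0,0.1,1],[0,0,0,1,0,0.1,1],[0,0,0,1,-0.1,0.1,1],[0,0,0,1,-0.1,0.1,1],[0,0,0,0,0,0,1]],
])

```text
t: 4.75
position: [512.0, -76.0, 272.8]
tcp_rot: [-2.435, -0.393, -0.675]
force: [-0.4, -0.7, 0.1]
grip_width: 0.4
gripper_force: 0.0
```

```bash
python3 -c "
from h import *
fit();togo(*gl(110,5,2))"
```

```text
L [ 3.478e+02  5.463e+02  3.844e+02  3.695e+02 -3.400e+00  1.100e+01
 -2.200e+00  1.150e+01 -1.920e+01 -3.000e-01 -3.000e-01 -9.000e+00] res 0.8
t 4.75 pos [512.  -76.  272.8] F [-0.4 -0.7  0.1] gw 0.4
q [ 0.99  0.49 -0.51  2.02 -0.79  0.83 -0.13]
tool axes [[0.83, 0.41, 0.38], [0.12, -0.79, 0.6], [0.55, -0.45, -0.71]]
shift(tool)/50 [0.03 1.82 1.39] turn/.08 [ 0.   -0.02  0.08]
```

>>> step_arm([
  [[0,0.46,0.35,0,0,0,1],[0,0.46,0.35,0,0,0,1],[0,0.45,0.35,0,0,0,1],[0,0.45,0.35,0,0,0,1],[0,0,0,0,0,0,1],[0,0,0,0,0,0,1]],
])

```text
t: 5.35
position: [573.2, -101.9, 183.5]
tcp_rot: [-2.434, -0.398, -0.671]
force: [-0.1, 0.4, 0.5]
grip_width: 0.5
gripper_force: 0.0
```

Run:
```python
from h import *
fit();togo(*gl(110,5,2))
c={"wrist":get_calibration("wrist")}
for n in("wrist","side","scene"): snap(n,n+"1")
for n in("side","scene"):c[n]=get_calibration(n)
e=np.array([np.cos(YAW),np.sin(YAW)]);nn=np.array([-e[1],e[0]])
S=lambda x,y,z:np.r_[PIV+x*e+y*nn,z]
pts=[(S(-128,0,128),(0,255,0)),(S(-139,0,104),(0,0,255)),(S(-139,35,104),(255,0,255)),(S(-139,-35,104),(255,255,0)),(S(-150,0,80),(0,200,255))]
tcp=np.array(read_state()["position"]);d=Ro.from_rotvec(read_state()["tcp_rot"]).as_matrix()[:,2]
pts+=[(tcp,(255,0,0)),(tcp+110*d,(255,128,0))]
W=np.zeros((600,800,3),np.uint8)
def put(n,cr,x,y,sf):
    x0,y0,w,h=cr;im=cv2.imread(f"pics/{n}1.png");I=cv2.resize(im[y0:y0+h,x0:x0+w],None,fx=sf,fy=sf,interpolation=cv2.INTER_CUBIC)
    for X,col in pts:
        u=(proj(c[n],X)-[x0,y0]+.5)*sf;cv2.circle(I,tuple(int(a) for a in u),2,col,-1)
    h,w=I.shape[:2];W[y:y+h,x:x+w]=I
put("wrist",(0,0,640,480),0,0,.75);put("side",(290,160,100,120),490,0,3);put("scene",(280,200,100,80),490,362,2.9)
cv2.imwrite("pics/ov1.png",W)
```

```text
L [ 3.360e+02  5.586e+02  3.801e+02  3.757e+02 -8.000e-01  3.000e+00
 -2.000e-01  3.800e+00 -1.690e+01 -5.000e-01 -5.000e-01 -1.060e+01] res 1.3
t 5.35 pos [ 573.2 -101.9  183.5] F [-0.1  0.4  0.5] gw 0.5
q [ 0.92  0.71 -0.49  1.92 -0.77  0.71 -0.08]
tool axes [[0.83, 0.42, 0.37], [0.13, -0.79, 0.6], [0.54, -0.45, -0.71]]
shift(tool)/50 [ 0.06  0.1  -0.02] turn/.08 [-0.03  0.02  0.11]
```

View pics/ov1.png

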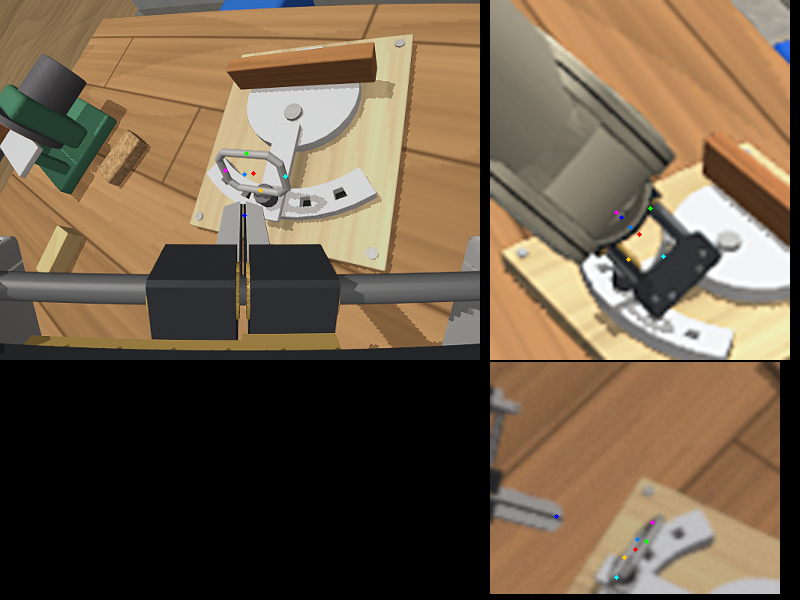

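The wrist view shows the ring opening at about x 226–286, y 155–190 in the crop. The predicted points lie on the loop, and the finger axis hits at (244,174), slightly left of centre. I shift +y and +x a little and insert slowly.

>>> step_arm([
  [[0.06,0.14,0,0,0,0,1],[0,0,0.3,0,0,0,1],[0,0,0.3,0,0,0,1],[0,0,0.3,0,0,0,1],[0,0,0.3,0,0,0,1],[0,0,0.3,0,0,0,1],[0,0,0.3,0,0,0,1],[0,0,0,0,0,0,1],[0,0,0,0,0,0,1]],
])

```text
t: 6.4
position: [612.3, -54.9, 117.9]
tcp_rot: [-2.436, -0.397, -0.671]
force: [0.0, 0.9, -0.4]
grip_width: 0.4
gripper_force: 0.0
```

Run:
```python
from h import *
togo(*gl(-20,2,2))
c=get_calibration("wrist");im=snap("wrist","w2")
cv2.imwrite("pics/w2c.png",cv2.resize(im[120:360,180:500,::-1],None,fx=2,fy=2))
```

```text
t 6.4 pos [612.3 -54.9 117.9] F [ 0.   0.9 -0.4] gw 0.4
q [ 0.83  0.84 -0.55  1.93 -0.85  0.52 -0.02]
tool axes [[0.83, 0.42, 0.37], [0.13, -0.79, 0.6], [0.54, -0.45, -0.71]]
shift(tool)/50 [ 0.01 -0.02  0.76] turn/.08 [-0.    0.02  0.1 ]
```

View pics/w2c.png

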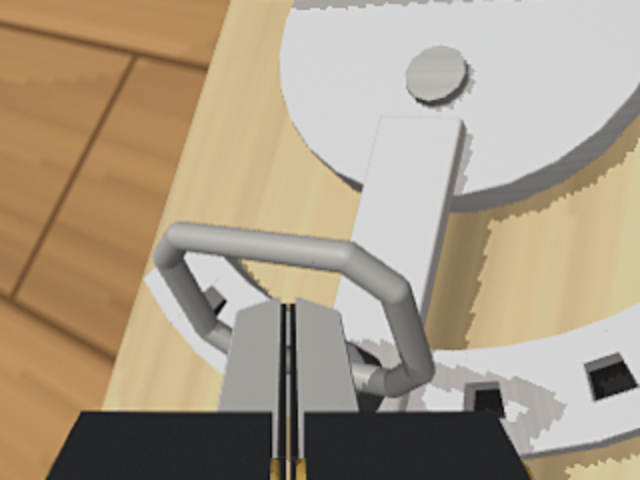

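The tip, at crop (288,305), is inside the loop below the top bar and roughly centred. I insert on through it.

>>> step_arm([
  [[0,0,0.21,0,0,0,1],[0,0,0.21,0,0,0,1],[0,0,0.21,0,0,0,1],[0,0,0.21,0,0,0,1],[0,0,0,0,0,0,1]],
])

```text
t: 6.95
position: [627.3, -27.3, 86.8]
tcp_rot: [-2.433, -0.398, -0.668]
force: [0.3, 0.7, 0.9]
grip_width: 0.8
gripper_force: 0.0
```

Run:
```python
from h import *
togo(*gl(-22,2,2))
T=Ro.from_rotvec(read_state()["tcp_rot"]).as_matrix()
print("up10mm",(T.T@[0,0,10]/50).round(3), "swing dir 10mm (+y, perp to arm at 3.6deg):",(T.T@[-10*np.sin(.063),10*np.cos(.063),0]/50).round(3))
print("swing 12deg chord:",[(T.T@(gl(-22,2,2,0,b)[0]-gl(-22,2,2,0,a)[0])/50).round(3) for a,b in((0,6),(6,12),(12,15),(15,18))])
```

```text
t 6.95 pos [627.3 -27.3  86.8] F [0.3 0.7 0.9] gw 0.8
q [ 0.8   0.91 -0.59  1.93 -0.88  0.43  0.01]
tool axes [[0.83, 0.42, 0.37], [0.13, -0.79, 0.6], [0.54, -0.45, -0.71]]
shift(tool)/50 [ 0.03  0.01 -0.08] turn/.08 [-0.05  0.04  0.1 ]
up10mm [ 0.109 -0.091 -0.141] swing dir 10mm (+y, perp to arm at 3.6deg): [ 0.015 -0.163  0.116]
swing 12deg chord: [array([ 0.006, -0.241,  0.159]), array([ 0.031, -0.231,  0.172]), array([ 0.025, -0.11 ,  0.09 ]), array([ 0.031, -0.107,  0.092])]
```

>>> step_arm([
  [[0.044,-0.036,-0.056,0,0,0,1],[0.044,-0.036,-0.056,0,0,0,1],[0.044,-0.036,-0.056,0,0,0,1],[0.044,-0.036,-0.056,0,0,0,1],[0,0,0,0,0,0,1]],
])

```text
t: 7.45
position: [626.7, -29.9, 103.2]
tcp_rot: [-2.438, -0.397, -0.669]
force: [-1.4, 0.4, -5.6]
grip_width: 0.5
gripper_force: 2.3
```

>>> step_arm([
  [[0.044,-0.036,-0.056,0,0,0,1],[0.044,-0.036,-0.056,0,0,0,1],[0,0,0,0,0,0,1]],
])

```text
t: 7.75
position: [626.6, -29.6, 111.1]
tcp_rot: [-2.437, -0.397, -0.668]
force: [-5.0, -1.3, -6.4]
grip_width: 0.6
gripper_force: 3.8
```

>>> step_arm([
  [[0.044,-0.036,-0.056,0,0,0,1],[0.022,-0.018,-0.028,0,0,0,1],[0,0,0,0,0,0,1]],
])

```text
t: 8.05
position: [626.7, -29.4, 117.2]
tcp_rot: [-2.437, -0.397, -0.668]
force: [-5.6, -1.3, -6.8]
grip_width: 0.6
gripper_force: 4.4
```

Run:
```python
from h import *
s=read_state();print(s["position"],s["force"])
c=get_calibration("wrist");im=snap("wrist","w3")
e=np.array([np.cos(YAW),np.sin(YAW)])
I=cv2.resize(im[120:360,180:500,::-1],None,fx=2,fy=2).copy()
for l,col in((0,(0,0,255)),(10,(0,255,255)),(20,(0,255,0))):
    u=(proj(c,np.r_[PIV-128*e,128+l])-[180,120])*2;cv2.circle(I,tuple(int(a) for a in u),3,col,-1);print(l,u)
cv2.imwrite("pics/w3c.png",I)
```

```text
[626.67318601 -29.44188835 117.1558631 ] [-5.6159361  -1.31310788 -6.75545808]
0 [321.79821916 333.03436073]
10 [302.89281248 322.65650934]
20 [282.02548956 311.19366984]
```

View pics/w3c.png

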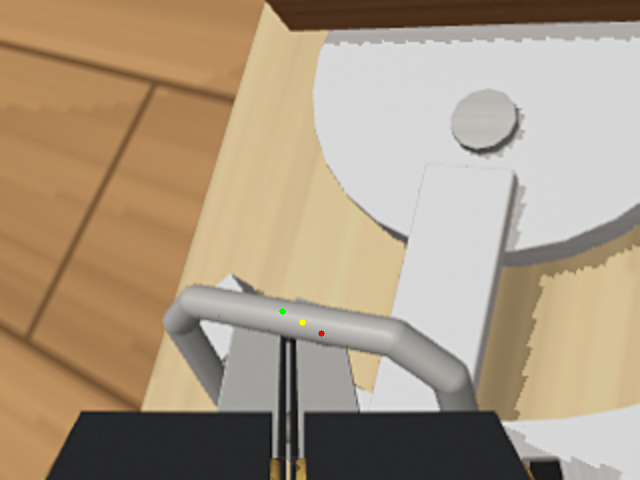

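The top bar's midpoint at crop (289,315) gives a lift of about 17 mm, so the pin is clear of the plate. I swing gently towards +y.

>>> step_arm([
  [[0.003,-0.06,0.04,0,0,0,1],[0.003,-0.06,0.04,0,0,0,1],[0.003,-0.06,0.04,0,0,0,1],[0.003,-0.06,0.04,0,0,0,1],[0.007,-0.057,0.043,0,0,0,1],[0.007,-0.057,0.043,0,0,0,1],[0,0,0,0,0,0,1]],
])

```text
t: 8.8
position: [623.2, -6.7, 116.5]
tcp_rot: [-2.435, -0.397, -0.664]
force: [-9.4, -0.5, -6.7]
grip_width: 0.4
gripper_force: 5.7
```

```bash
cat >> h.py <<'E'
def ringview(f,angs=(0,5,10,15),lifts=(11,17)):
    s=read_state();c=get_calibration("wrist");im=snap("wrist",f);print(s["t"],np.round(s["position"],1),np.round(s["force"],1))
    for a in angs:
        ay=YAW-np.radians(a);e=np.array([np.cos(ay),np.sin(ay)]);n=np.array([-e[1],e[0]])
        for l in lifts:print(a,l,*[proj(c,np.r_[PIV-128*e+y*n,128+l]).round() for y in(26,0,-26)],"bar end",proj(c,np.r_[PIV-160*e,49]).round())
    return im
E
python3 - <<'E'
from h import *
im=ringview("w4")
g=cv2.cvtColor(im,cv2.COLOR_RGB2HSV)
cv2.imwrite("pics/w4c.png",cv2.resize(im[60:360,140:540,::-1],None,fx=1.5,fy=1.5))
E
```

```text
8.8 [623.2  -6.7 116.5] [-9.4 -0.5 -6.7]
0 11 [323. 282.] [378. 292.] [443. 304.] bar end [418. 378.]
0 17 [317. 278.] [373. 289.] [440. 301.] bar end [418. 378.]
5 11 [304. 272.] [354. 286.] [413. 303.] bar end [395. 371.]
5 17 [297. 268.] [348. 283.] [408. 300.] bar end [395. 371.]
10 11 [287. 261.] [332. 279.] [385. 300.] bar end [375. 362.]
10 17 [280. 257.] [325. 275.] [379. 297.] bar end [375. 362.]
15 11 [272. 249.] [312. 270.] [359. 294.] bar end [356. 351.]
15 17 [265. 245.] [305. 266.] [353. 291.] bar end [356. 351.]
```

View pics/w4c.png

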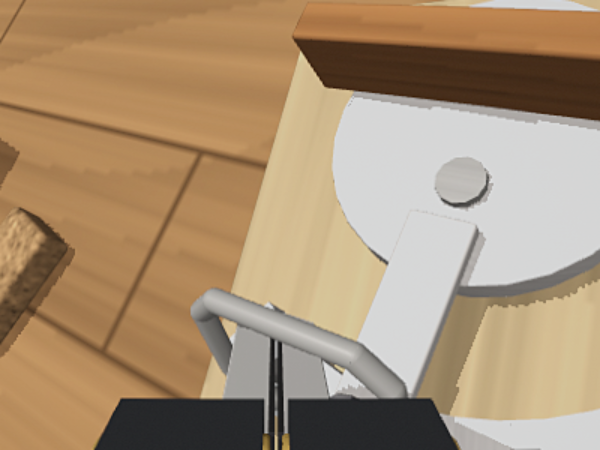

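The bar now runs from full-image (280,258) to (375,295), which matches 10° at 17 mm lift, so the arm follows the finger. I swing 5° more.

>>> step_arm([
  [[0.009,-0.045,0.036,0,0,0,1],[0.009,-0.045,0.036,0,0,0,1],[0.01,-0.045,0.037,0,0,0,1],[0.01,-0.045,0.037,0,0,0,1],[0,0,0,0,0,0,1]],
])

```text
t: 9.35
position: [622.5, 6.0, 116.2]
tcp_rot: [-2.434, -0.398, -0.662]
force: [-11.7, -0.5, -7.9]
grip_width: 0.6
gripper_force: 6.6
```

Run:
```python
from h import *
im=ringview("w5",(12,14,15,16,18),(17,))
# fence/bar direction cue: edges of the white bar against the wood, fit lines
I=im[60:360,140:540,::-1]
cv2.imwrite("pics/w5c.png",cv2.resize(I,None,fx=2,fy=2,interpolation=cv2.INTER_CUBIC))
```

```text
9.35 [622.5   6.  116.2] [-11.7  -0.5  -7.9]
12 17 [294. 259.] [342. 280.] [398. 305.] bar end [385. 366.]
14 17 [288. 254.] [333. 276.] [387. 303.] bar end [377. 361.]
15 17 [285. 251.] [329. 274.] [381. 301.] bar end [374. 359.]
16 17 [282. 249.] [325. 272.] [376. 300.] bar end [370. 357.]
18 17 [277. 243.] [317. 268.] [365. 296.] bar end [363. 352.]
```

View pics/w5c.png

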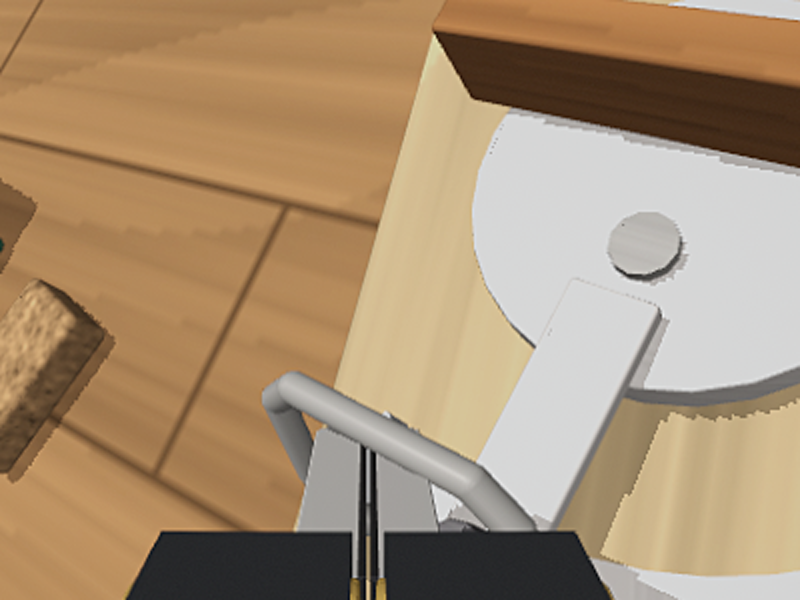

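Run:
```python
from h import *
c=get_calibration("wrist")
f=lambda x,y:onplane(c,(140+x/2-.25,60+y/2-.25),49)
for a,b in(((487,447),(572,283)),((552,528),(655,322))):
    A,B=f(*a),f(*b);v=B-A;print(A.round(1),B.round(1),"yaw",np.degrees(np.arctan2(v[1],v[0])).round(2))
A,B=f(572,283),f(658,306);print("bar tip mid",((A+B)/2).round(1),"yaw from pivot",np.degrees(np.arctan2(*(PIV-((A+B)/2)[:2])[::-1])))
```

```text
[641.2   6.3  49. ] [702.8   1.5  49. ] yaw -4.53
[625.6 -23.4  49. ] [697.1 -28.9  49. ] yaw -4.37
bar tip mid [702.6 -13.2  49. ] yaw from pivot -5.7672184081930045
```

>>> step_arm([
  [[-0.002,0.016,-0.012,0,0,0,1],[-0.022,0.018,0.028,0,0,0,1],[-0.022,0.018,0.028,0,0,0,1],[-0.022,0.018,0.028,0,0,0,1],[-0.022,0.018,0.028,0,0,0,1],[0,0,0,0,0,0,1]],
])

```text
t: 10.0
position: [622.5, 5.5, 108.5]
tcp_rot: [-2.432, -0.398, -0.662]
force: [-11.8, 0.4, -5.3]
grip_width: 0.6
gripper_force: 6.4
```

>>> step_arm([
  [[-0.022,0.018,0.028,0,0,0,1],[-0.022,0.018,0.028,0,0,0,1],[-0.022,0.018,0.028,0,0,0,1],[0,0,0,0,0,0,1]],
])

```text
t: 10.4
position: [622.6, 5.9, 103.4]
tcp_rot: [-2.431, -0.399, -0.663]
force: [-13.3, -0.7, -1.8]
grip_width: 0.7
gripper_force: 6.2
```

>>> step_arm([
  [[-0.022,0.018,0.028,0,0,0,1],[-0.022,0.018,0.028,0,0,0,1],[-0.022,0.018,0.028,0,0,0,1],[-0.022,0.018,0.028,0,0,0,1],[0,0,0,0,0,0,1]],
])

```text
t: 10.9
position: [625.2, 5.6, 97.0]
tcp_rot: [-2.431, -0.398, -0.668]
force: [-8.2, 0.6, -1.4]
grip_width: 1.0
gripper_force: 3.6
```

Run:
```python
from h import *
im=ringview("w6",(14,15,16),(0,5,11))
I=im[60:360,140:540,::-1]
cv2.imwrite("pics/w6c.png",cv2.resize(I,None,fx=2,fy=2,interpolation=cv2.INTER_CUBIC))
```

```text
10.9 [625.2   5.6  97. ] [-8.2  0.6 -1.4]
14 0 [282. 258.] [327. 280.] [381. 307.] bar end [363. 364.]
14 5 [276. 254.] [322. 277.] [376. 305.] bar end [363. 364.]
14 11 [268. 250.] [314. 273.] [370. 302.] bar end [363. 364.]
15 0 [279. 255.] [323. 278.] [375. 306.] bar end [359. 361.]
15 5 [273. 251.] [317. 275.] [371. 303.] bar end [359. 361.]
15 11 [265. 247.] [310. 271.] [365. 300.] bar end [359. 361.]
16 0 [276. 252.] [319. 276.] [370. 304.] bar end [356. 359.]
16 5 [270. 249.] [313. 273.] [365. 302.] bar end [356. 359.]
16 11 [262. 244.] [306. 269.] [359. 298.] bar end [356. 359.]
```

View pics/w6c.png

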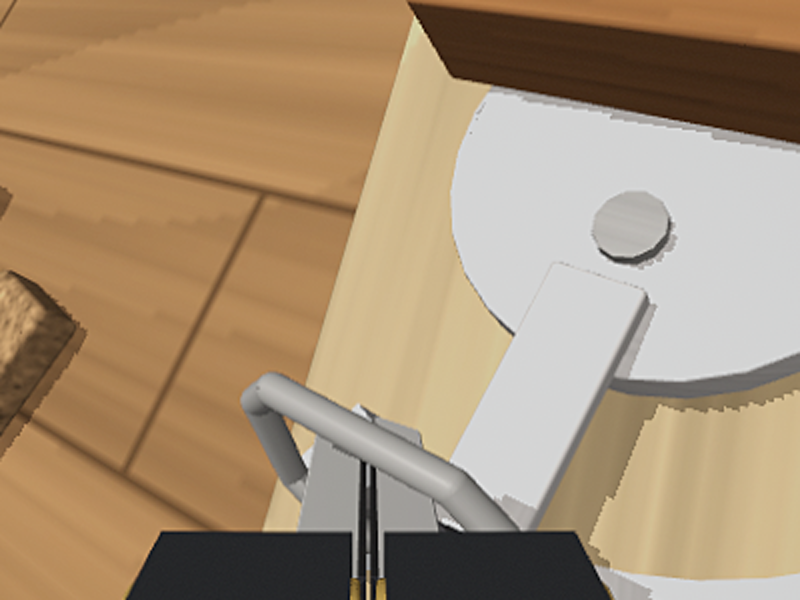

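The ring is near 15° with about 5 mm of lift left, so the pin is already entering the hole while the finger still bears on the bar. I relieve it along −tool x.

>>> step_arm([
  [[-0.05,0,0,0,0,0,1],[-0.05,0,0,0,0,0,1],[-0.05,0,0,0,0,0,1],[0,0,0,0,0,0,1]],
])

```text
t: 11.35
position: [621.2, 1.7, 92.0]
tcp_rot: [-2.436, -0.396, -0.673]
force: [1.1, 0.1, 0.2]
grip_width: 0.6
gripper_force: 0.0
```

Run:
```python
from h import *
im=ringview("w7",(14,15,16),(0,5,11))
I=im[60:360,140:540,::-1]
cv2.imwrite("pics/w7c.png",cv2.resize(I,None,fx=2,fy=2,interpolation=cv2.INTER_CUBIC))
togo(*gl(-22,2,0,0,15))
```

```text
11.35 [621.2   1.7  92. ] [1.1 0.1 0.2]
14 0 [274. 243.] [319. 265.] [372. 291.] bar end [357. 353.]
14 5 [268. 240.] [313. 261.] [367. 287.] bar end [357. 353.]
14 11 [259. 235.] [305. 257.] [361. 283.] bar end [357. 353.]
15 0 [271. 241.] [314. 263.] [367. 289.] bar end [353. 351.]
15 5 [265. 237.] [309. 259.] [362. 286.] bar end [353. 351.]
15 11 [256. 232.] [301. 255.] [355. 282.] bar end [353. 351.]
16 0 [268. 238.] [310. 261.] [361. 288.] bar end [349. 349.]
16 5 [262. 234.] [304. 257.] [356. 285.] bar end [349. 349.]
16 11 [253. 230.] [297. 253.] [350. 281.] bar end [349. 349.]
t 11.4 pos [621.2   1.8  92. ] F [-0.5 -0.1  0.1] gw 0.4
q [ 0.79  0.91 -0.64  1.99 -0.94  0.35  0.03]
tool axes [[0.83, 0.42, 0.37], [0.13, -0.79, 0.6], [0.54, -0.45, -0.71]]
shift(tool)/50 [ 0.03 -0.01  0.13] turn/.08 [-0.    0.01  0.1 ]
```

View pics/w7c.png

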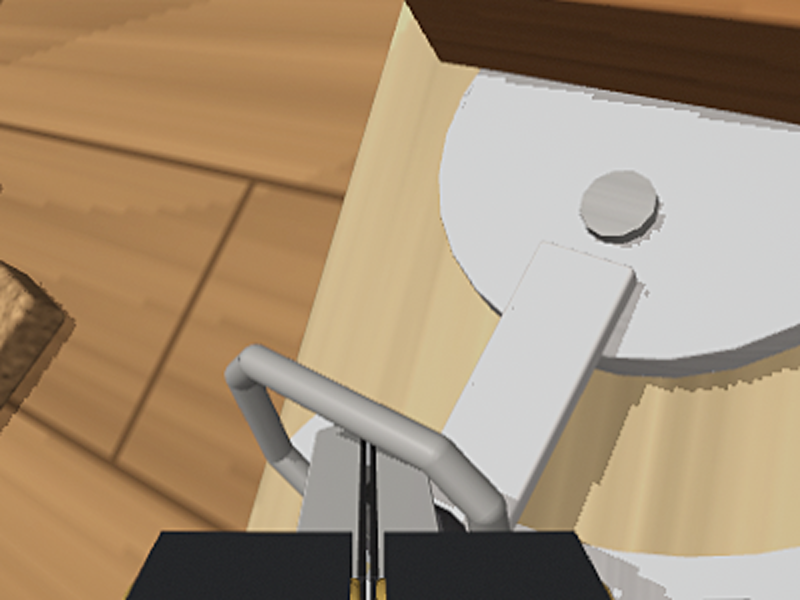

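Run:
```python
from h import *
c=dict(get_calibration("wrist"));s=read_state()
def T(R,t):M=np.eye(4);M[:3,:3]=R;M[:3,3]=t;return M
now=T(Ro.from_rotvec(s["tcp_rot"]).as_matrix(),s["position"])
w2c=T(cv2.Rodrigues(np.array(c["rvec"],float))[0],np.ravel(c["tvec"]))
then=T(Ro.from_rotvec([-2.436,-.397,-.671]).as_matrix(),[612.3,-54.9,117.9])
M=w2c@now@np.linalg.inv(then);c["rvec"]=cv2.Rodrigues(M[:3,:3])[0].ravel();c["tvec"]=M[:3,3]
for a in(-1,0,1):
  ay=YAW-np.radians(a);e=np.array([np.cos(ay),np.sin(ay)]);n=np.array([-e[1],e[0]])
  for l in(0,5):print(a,l,*[proj(c,np.r_[PIV-128*e+y*n,128+l]).round() for y in(26,0,-26)])
```

```text
-1 0 [274. 239.] [316. 243.] [363. 248.]
-1 5 [269. 235.] [311. 240.] [359. 245.]
0 0 [271. 237.] [312. 243.] [359. 249.]
0 5 [266. 234.] [307. 239.] [354. 245.]
1 0 [268. 236.] [308. 242.] [354. 249.]
1 5 [263. 233.] [303. 239.] [350. 246.]
```

>>> step_arm([
  [[0,0.04,0,0,0,0,1],[0,0,-0.2,0,0,0,1],[0,0,-0.2,0,0,0,1],[0,0,-0.2,0,0,0,1],[0,0,0,0,0,0,1]],
])

```text
t: 11.9
position: [610.3, -19.3, 112.9]
tcp_rot: [-2.438, -0.396, -0.673]
force: [-0.6, -0.4, 0.0]
grip_width: 0.4
gripper_force: 0.0
```

With the same bias as the home reference picture, this reads as lift about 0 at about 15°. I withdraw along the finger axis.

>>> step_arm([
  [[0,0,-0.3,0,0,0,1],[0,0,-0.3,0,0,0,1],[0,0,-0.3,0,0,0,1],[0,0,-0.4,0,0,0,1],[0,0,-0.4,0,0,0,1],[0,0,-0.4,0,0,0,1],[0,0,-0.4,0,0,0,1],[0,0,0,0,0,0,1],[0,0,0,0,0,0,1]],
])

```text
t: 12.8
position: [563.5, -92.3, 200.4]
tcp_rot: [-2.436, -0.397, -0.671]
force: [-0.7, 0.2, 0.2]
grip_width: 0.2
gripper_force: 0.0
```

Run:
```python
from h import *
im=ringview("w8",(),());cw=get_calibration("wrist");cs=get_calibration("scene");si=snap("scene","s8")
W=np.zeros((600,800,3),np.uint8)
def put(im,c,cr,x,y,sf):
    x0,y0,w,h=cr;I=cv2.resize(im[y0:y0+h,x0:x0+w,::-1],None,fx=sf,fy=sf,interpolation=cv2.INTER_CUBIC)
    for a,l,col in((15,0,(0,0,255)),(15,11,(0,255,255))):
        ay=YAW-np.radians(a);e=np.array([np.cos(ay),np.sin(ay)]);n=np.array([-e[1],e[0]])
        for X in(np.r_[PIV-128*e,128+l],np.r_[PIV-139*e+35*n,104+l],np.r_[PIV-139*e-35*n,104+l],np.r_[PIV-150*e,80+l]):
            u=(proj(c,X)-[x0,y0])*sf;cv2.circle(I,tuple(int(b) for b in u),2,col,-1)
    h,w=I.shape[:2];W[y:y+h,x:x+w]=I
put(im,cw,(200,80,340,240),0,0,2.2);np.copyto(W,W)
cv2.imwrite("pics/w8c.png",W)
```

```text
12.8 [563.5 -92.3 200.4] [-0.7  0.2  0.2]
```

View pics/w8c.png

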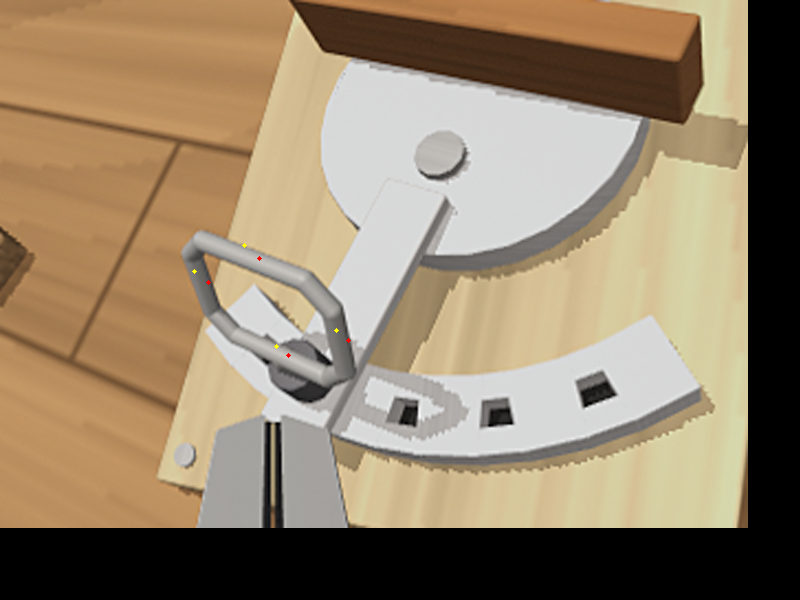

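The red points (15°, lift 0) lie on the loop's bars and the yellow ones (riding at 11 mm) do not. Three holes are visible right of the arm at (404,412), (497,412) and (597,390), so the pin is home in the next hole towards the sander. The hand is clear and the force is about 0. I hand the job in.

Run:
```python
from h import *
c=get_calibration("wrist");f=lambda x,y:onplane(c,(200+x/2.2,80+y/2.2),49)
for a,b in(((320,315),(385,183)),((345,412),(444,208))):
    v=f(*b)-f(*a);print(11.1-np.degrees(np.arctan2(v[1],v[0])))
print(r.sign_off())
```

```text
13.108073060686479
13.39534575526855
the job is handed in; nothing more can be done
None
```

I moved the mitre arm one hole towards the sander (+y) and handed the job in with the hand clear. The ring fit in the last picture matched 15° with the pin fully home, while a rough last-second edge measurement gave about 13°. I viewed 12 pictures, two over the limit of 10.

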